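# Show the tape roll to the webcam

## Task

Lift the mug off the mug warmer in front of the webcam and stand it upright and wholly on the cork coaster, so that the view is free. Then take the roll of tape out of the desk dispenser and hold it up in the air 15 cm straight in front of the webcam's lens, centred on it at lens height, one flat side square to the lens, gripped by the rim so that no finger lies on its flat sides. Finish while still holding it there; do not touch the webcam, and leave the dispenser and everything else on the desk standing where it is.

Things in the scene. Friction and masses are not known exactly. Their poses are not given: they have to be found in the camera images.
- lens (a point): Front of the webcam's lens. The black webcam (bar 26 x 92 x 32 mm, top 126 mm above the desk) stands on a mini tripod (three feet 48 mm from its axis) and is not to be touched. The lens is 110 mm above the desk, 18 mm in front of the tripod axis. Axes: the lens looks level along its own -x, y to the side, z up
- warmer_top (a point): Centre of the top of the mug warmer, a white round fixed disc, 112 mm across, 20 mm high, about 15 cm in front of the lens. The mug stands on it
- mug_center (a point): Centre of the white mug, half-way up (46 mm above its foot; 92 mm high, 80 mm across, wall 4 mm, foot 68 mm across, about 0.28 kg). Axes: z up, y towards the handle
- mug_handle (a point): Middle of the upright grip of the mug's handle, 64 mm along y from the mug's axis, 52 mm above the foot. The handle is an upright loop of 11 mm round bar in the mug's y-z plane, 20 to 78 mm above the foot, reaching out to 72 mm from the axis; the gap between grip and mug is about 20 mm
- coaster_top (a point): Centre of the top of the cork coaster, a fixed disc 110 mm across, 6 mm thick, lying to one side on the desk
- roll_center (a point): Centre of the tape roll, on its axis. 52 mm across, 19 mm wide, about 0.06 kg. y: along the roll's axis (out of a flat side). It sits upright in the dispenser, its centre 50 mm above the desk. Its hub has a 10 mm axle that stands out 10 mm beyond each flat side and rests in slots open at the top: lift it straight up. It can turn about its axis, so its x and z axes may point anywhere around it
- dispenser: Loose black tape dispenser, 0.95 kg. Origin: centre of its underside. Base 160 (x) x 58 (y) x 16 mm, cutter nose at -x (x -80 to -51 mm, 50 high). Roll axis along y at x +30 mm, 50 high. Two cheeks carry the axle: 13 to 18 mm either side of the middle, x 10 to 50 mm, 45 high, with slot prongs (x 13 to 47 mm) 57 high. Before and behind the roll it is open, at most 26 high
- mug: The same mug; origin at the centre of its foot
- roll: The same tape roll; origin at its centre
- webcam: The same webcam; origin on the desk below the tripod axis, x and y as for the lens
- masking_tape: bystander: wide roll of masking tape, 100 mm across, 25 high, lying flat; origin at the centre of its underside
- pen_cup: bystander: cup of pens, 80 mm across, 165 high with its pens; origin at the centre of its underside
- stapler: bystander: stapler, 135 x 34 mm, 55 high; origin at the centre of its underside
- water_bottle: bystander: water bottle, 66 mm across, 200 high; origin at the centre of its underside
- tumbler: bystander: drinking glass, 72 mm across, 105 high; origin at the centre of its underside
- cream_jar: bystander: white jar with a screw lid, 64 mm across, 44 high; origin at the centre of its underside
- calculator: bystander: pocket calculator lying flat, 150 x 78 x 14 mm; origin at the centre of its underside
Things that resemble listed ones, but are neither listed nor needed, are in the scene too. What is shaped like the mug but red is not meant. What is shaped like the roll but blue is not meant.

How it is judged:
By the outcome, as a careful person would: the job done as asked, in the order asked, and still so for the second after the job is handed in, while the arm keeps its last pose, push and grip.
It also fails if it takes over 54 s, if anything falls off the work surface, if the arm or the gripper's body presses on something with over 40 N, if the wrist force passes 120 N, or if a joint passes its speed limit or range.

## Robot

A 6-joint arm with a two-finger parallel gripper is mounted at the origin on the work surface. World frame = base frame: x ahead of the robot, y to its left, z up, the work surface at z = 0. Lengths are in m, angles in rad, forces in N, time in s.
With the tool pointing down it reaches from about 0.25 to 0.725 m from the base axis. Payload 4 kg.
Tool frame: the origin (TCP) lies midway between the tips of the shut fingers; the grasp point (between the pads) lies bot.tcp_to_grasp behind it (bot.tcp_to_grasp is the distance from the TCP to the grasp point, in m); z points along the fingers, y is the line along which they close (so a half turn about z gives the same grasp; the last joint's range is limited). The gripper opens to 85 mm and grips with 20 to 120 N. Pads are 22 mm wide; open, the fingers measure 114 mm over their backs; the gripper's body (76 mm by 85 mm) begins 54 mm behind the grasp point. The pads swing forward as they close: fully open they stand 13 mm farther back than shut.
Start: joints at [-1.194, 0.241, 0.005, 1.335, 0, 1.571], TCP at [0.184, -0.465, 0.201] pointing down, gripper open.
Joint ranges: [-2.72, 2.72], [-1.05, 1.87], [-1.09, 1.28], [-1.99, 2.15], [-1.42, 1.44], [-3.14, 3.14]. Speed limits (rad/s): [2.79, 2.79, 3.14, 3.14, 3.14, 3.14].

## Interface

Orientations are given as a unit quaternion [x, y, z, w].
In Python, from workcell import readout, camera, bot gives the robot as it stands. The module is installed in compiled form; this text tells all that it offers.
- The arm moves only by the tool jog_arm, never from a script. Its argument "motion" is a list of rows, each an object of numbers: "x", "y", "z": the shift along the tool's x, y, z in mm; "spin": the turn about the tool's z in degrees; "fingers": the closure, from -1 (fully open) to 1 (shut). A call has 1 to 8 rows; each row is the pose to reach, as a shift and turn from the pose commanded when the call began, along the tool's axes at that moment; what a row does not reach only later rows make up. A row lasts 1/8 s, in which the tool goes at most 62.5 mm and 10.7 degrees, less where a joint would pass 70% of its speed; a pose out of reach is approached as far as the arm can. A call with a gripper value outside its range is refused whole. The fingers move at their own pace and stop on an object; the grip force is fixed at half the most. Time passes only in rows, so rows that repeat a pose let the fingers close. It gives the time, the measured TCP pose, the force, the opening and the grip force at its end, in the units of the state.
- readout.get_obs(): the state, without advancing time (a new reading comes with each control period).
- camera(name): name is "side" or "top" or "wrist"; returns a dict with "pixels" (420x560x3 uint8, red, green, blue), "K" (3x3 intrinsics, pixels), "dist" ([k1, k2, p1, p2, k3] as OpenCV has them; the pictures are not rectified), "rvec" (rotation vector, rad) and "tvec" (3), from world to camera coordinates, as OpenCV has them. Camera axes: x right, y down, z forward; pixel columns grow to the right and rows downward; lengths in m; the calibration is good to about 2 mm. A picture is of the moment at which its call begins. There is no depth.
- bot.job_done(): hands the job in; it is judged then, once.
The state is a dict: "clock": time; "joint_pos": joint angles; "joint_vel": joint speeds; "tau": joint torques, N m; "eef_pos": TCP position; "tool_rot": TCP orientation; "ft_force": force on the tool from outside, world axes, zero at the start; "ft_torque": the same for the moment, N m; "grip_width": finger opening in m; "grasp_force": force on a finger pad.
Only numpy, scipy, OpenCV 4.12 (cv2) and the standard library are available. Lean on these libraries where they do the work, as an engineer would, in place of code of your own. Each camera call takes 0.05 s, during which the arm holds its last target. There are 200 camera calls.

## Working session

There is one attempt and no reset: what is moved stays moved. The work goes in short steps, Python scripts to look and compute and a tool call to move; the robot and the scene stay as the last step left them, time stands still between calls to the robot, and variables do not carry over. Pictures are saved under pics/ and viewed, at most 10 in all, crops included, and the job is handed in when it is done.

Besides the shell and the picture viewer there is one more tool, called after "Emit:" by a JSON object that holds its "fn" and its "kwargs". jog_arm: Moves the arm, as the interface text tells. Its arguments: {"type":"object","properties":{"motion":{"type":"array"}},"required":["motion"]}

```bash
mkdir -p pics
cat > h.py <<'E'
import numpy as np, cv2
from workcell import readout, camera, bot
from scipy.spatial.transform import Rotation as R
def grab(name, fn=None):
    c=camera(name)
    if fn: cv2.imwrite('pics/'+fn, c['pixels'][:,:,::-1])
    return c
def ray(c,uv):
    uv=np.array(uv,float).reshape(-1,1,2)
    n=cv2.undistortPoints(uv,np.array(c['K']),np.array(c['dist'])).reshape(-1,2)
    Rm=cv2.Rodrigues(np.array(c['rvec'],float))[0]; t=np.array(c['tvec'],float).ravel()
    d=np.c_[n,np.ones(len(n))]@Rm
    return -Rm.T@t, d
def onz(c,uv,z):
    o,d=ray(c,uv); return o+d*((z-o[2])/d[:,2])[:,None]
def proj(c,P):
    return cv2.projectPoints(np.array(P,float).reshape(-1,1,3),np.array(c['rvec'],float),np.array(c['tvec'],float),np.array(c['K']),np.array(c['dist']))[0].reshape(-1,2)
E
python3 - <<'E'
from h import *
for n in ('top','side'):
    c=grab(n,n+'0.png'); o,_=ray(c,[[280,210]]); print(n,o, onz(c,[[280,210]],0), np.array(c['K'])[0,0])
s=readout.get_obs(); print(s['eef_pos'],s['tool_rot'],bot.tcp_to_grasp,s['clock'],s['grip_width'])
E
```

```text
top [ 0.4621378  -0.0418699   1.37425817] [[ 0.58959312 -0.03322641  0.        ]] 469.1341285589335
side [ 0.54256362 -0.76890962  0.90956194] [[0.58033799 0.01989079 0.        ]] 399.934373663573
[ 0.18374633 -0.46433832  0.20028247] [ 9.82305242e-01  1.87284539e-01 -1.76647303e-04 -9.39118505e-04] 0.0187 0.1 0.08533515553939577
```

View pics/top0.png

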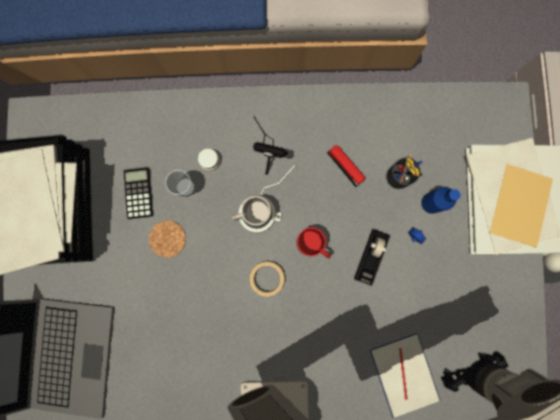

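View pics/side0.png

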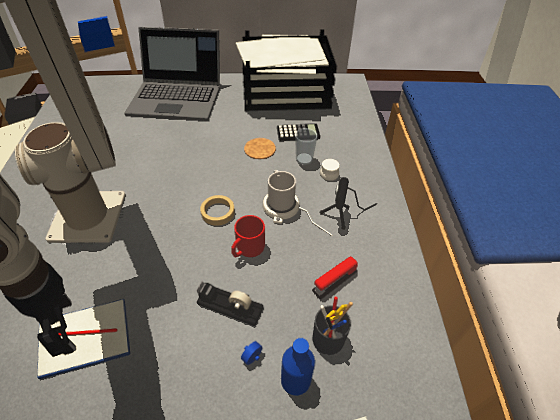

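Top view: the white mug is on the warmer at about (257,212) with its handle to the left. The coaster is at (167,239), the webcam at (273,152), and the dispenser at (373,257) with its white roll near (379,246). Next I'll zoom in and measure with masks.

Run:
```python
from h import *
t=cv2.imread('pics/top0.png'); s=cv2.imread('pics/side0.png')
a=cv2.resize(t[125:295,215:405],None,fx=4,fy=4,interpolation=cv2.INTER_CUBIC)[:600]
a=cv2.resize(t[130:280,220:400],None,fx=4,fy=4,interpolation=cv2.INTER_CUBIC)
b=cv2.resize(s[160:310,190:390],None,fx=4,fy=4,interpolation=cv2.INTER_CUBIC)
cv2.imwrite('pics/topz.png',a); cv2.imwrite('pics/sidez.png',b)
c=grab('top')
hsv=cv2.cvtColor(c['pixels'],cv2.COLOR_RGB2HSV)
m=((hsv[...,0]>5)&(hsv[...,0]<18)&(hsv[...,1]>90)).astype(np.uint8)
m[:, :140]=0;m[:,200:]=0;m[:210]=0;m[270:]=0
ys,xs=np.nonzero(m); (e,ax,an)=cv2.fitEllipse(max(cv2.findContours(m,0,1)[0],key=len)); print(e,ax,onz(c,[e],.006), xs.mean(),ys.mean())
```

```text
(166.7519989013672, 238.6262969970703) (35.42205047607422, 36.265106201171875) [[0.5141417  0.30178528 0.006     ]] 166.76037735849056 238.62452830188678
```

View pics/topz.png

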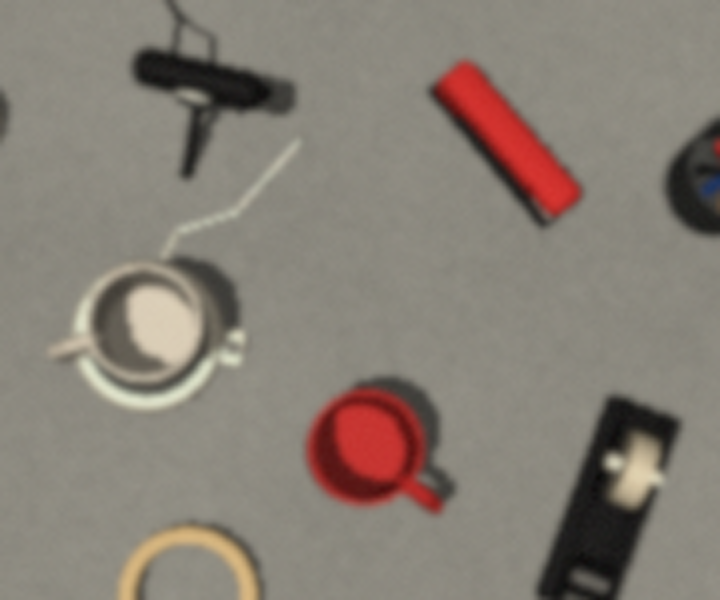

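View pics/sidez.png

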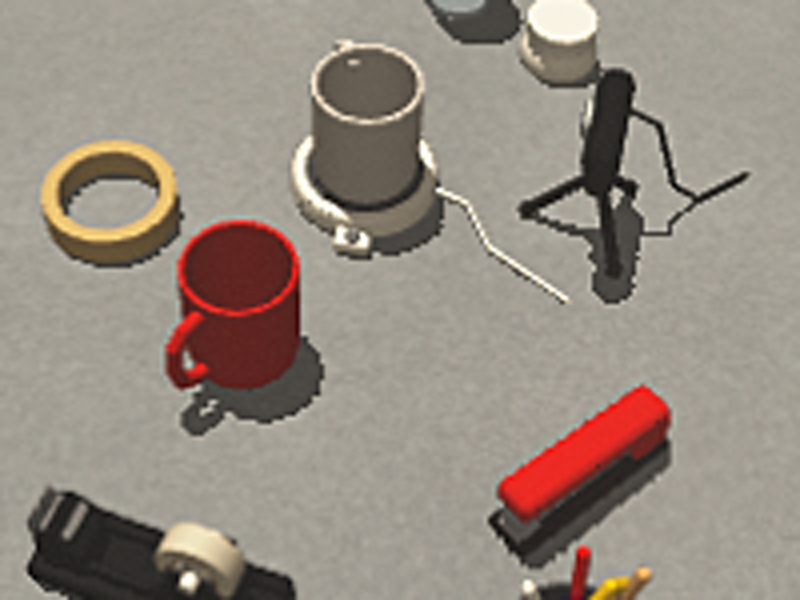

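The zooms show the mug handle pointing left (+y), the webcam bar tilted about 11°, and the roll near (379,246) with its axle across the dispenser. Now rough world positions.

Run:
```python
from h import *
c=grab('top')
z=lambda u,v:[220+(u-1.5)/4,130+(v-1.5)/4]
def p(n,uv,h): print(n,onz(c,[z(*uv)],h)[0].round(4))
p('mugrim',(149,323),.112)
p('handle tip',(52,351),.095)
p('warmer',(147,338),.020)
p('barL',(135,65),.12);p('barR',(268,92),.12)
p('axleL',(614,462),.05);p('axleR',(655,478),.05)
p('rolltop',(642,436),.06);p('rollbot',(622,506),.06)
p('disp corner',(612,398),.016);p('disp corner',(680,422),.016)
print(np.array(cv2.Rodrigues(c['rvec'])[0]).round(3))
w=grab('wrist','w0.png'); o,d=ray(w,[[280,210]]); print('wrist',o,d,np.array(w['K'])[0,0])
```

```text
mugrim [0.58   0.0286 0.112 ]
handle tip [0.5642 0.0965 0.095 ]
warmer [0.5777 0.0354 0.02  ]
barL [0.7559 0.0337 0.12  ]
barR [ 0.7344 -0.0563  0.12  ]
axleL [ 0.4779 -0.2939  0.05  ]
axleR [ 0.4657 -0.3226  0.05  ]
rolltop [ 0.4954 -0.3125  0.06  ]
rollbot [ 0.4468 -0.2964  0.06  ]
disp corner [ 0.5247 -0.3008  0.016 ]
disp corner [ 0.5058 -0.3499  0.016 ]
[[-0.028 -1.    -0.007]
 [-0.996  0.028 -0.081]
 [ 0.081  0.005 -0.997]]
wrist [ 0.25586334 -0.43524913  0.37319375] [[-0.29801159 -0.12564855 -0.94652867]] 369.7306731853903
```

```bash
cat >> h.py <<'E'
def go(x,y,z,yaw,s=None):
    s=s or readout.get_obs(); Q=R.from_quat(s['tool_rot']); M=Q.as_matrix()
    ps=np.degrees(np.arctan2(M[1,0],M[0,0])); d=(np.array([x,y,z])-s['eef_pos'])@M*1000
    sp=(ps-yaw+180)%360-180
    print('tcp',np.round(s['eef_pos'],4),'yaw',ps.round(2),'tilt',np.degrees(np.arccos(-M[2,2])).round(2),'w',round(s['grip_width'],4),'F',round(s['grasp_force'],1),np.round(s['ft_force'],1),'t',s['clock'])
    print('shift',d.round(1),'spin',round(sp,1),'j',np.round(s['joint_pos'],2))
E
python3 -c "
from h import *
go(.60,-.01,.22,90)"
```

```text
tcp [ 0.1839 -0.4646  0.2007] yaw 21.59 tilt 0.06 w 0.0854 F 0.0 [ 1.1 -0.5 -0.7] t 0.25
shift [ 554.2 -269.6  -19.1] spin -68.4 j [-1.19  0.24  0.    1.34  0.    1.57]
```

Emit:
{"fn": "jog_arm", "kwargs": {"motion": [{"x":554,"y":-270,"z":-20,"spin":-68.5,"fingers":-1},{"x":554,"y":-270,"z":-20,"spin":-68.5,"fingers":-1},{"x":554,"y":-270,"z":-20,"spin":-68.5,"fingers":-1},{"x":554,"y":-270,"z":-20,"spin":-68.5,"fingers":-1},{"x":554,"y":-270,"z":-20,"spin":-68.5,"fingers":-1},{"x":554,"y":-270,"z":-20,"spin":-68.5,"fingers":-1},{"x":554,"y":-270,"z":-20,"spin":-68.5,"fingers":-1},{"x":554,"y":-270,"z":-20,"spin":-68.5,"fingers":-1}]}}

```text
clock: 1.25
eef_pos: [0.5223, -0.0944, 0.2174]
tool_rot: [0.706, 0.708, -0.0, 0.0]
ft_force: [0.3, -0.8, -0.2]
grip_width: 0.085
grasp_force: 0.0
```

```bash
python3 -c "
from h import *
go(.60,-.01,.22,90)"
```

```text
tcp [ 0.5223 -0.0944  0.2174] yaw 90.12 tilt 0.03 w 0.085 F 0.0 [ 0.3 -0.8 -0.2] t 1.25
shift [84.2 77.9 -2.6] spin 0.1 j [-0.18  0.3   0.12  1.4  -0.    1.39]
```

Emit:
{"fn": "jog_arm", "kwargs": {"motion": [{"x":84,"y":78,"z":-3,"fingers":-1},{"x":84,"y":78,"z":-3,"fingers":-1},{"x":84,"y":78,"z":-3,"fingers":-1},{"x":84,"y":78,"z":-3,"fingers":-1}]}}

```text
validation failed for argument at $.mo...
```

Run:
```python
from h import *
go(.60,-.01,.22,90)
w=grab('wrist','w1.png'); o,d=ray(w,[[280,210]]); print(o,d)
np.savez('w1.npz',**w)
print(proj(w,[[.58,.0286,.112],[.745,-.011,.126],[.58,.0286,.02]]))
```

```text
tcp [ 0.5223 -0.0944  0.2174] yaw 90.12 tilt 0.03 w 0.085 F 0.0 [ 0.3 -0.8 -0.2] t 1.25
shift [84.2 77.9 -2.6] spin 0.1 j [-0.18  0.3   0.12  1.4  -0.    1.39]
[ 0.52155518 -0.01551862  0.39005542] [[ 0.01057025 -0.32352968 -0.94643109]]
[[360.53927473  19.92964773]
 [587.90052867  84.66141025]
 [339.01263744  36.45278112]]
```

View pics/w1.png

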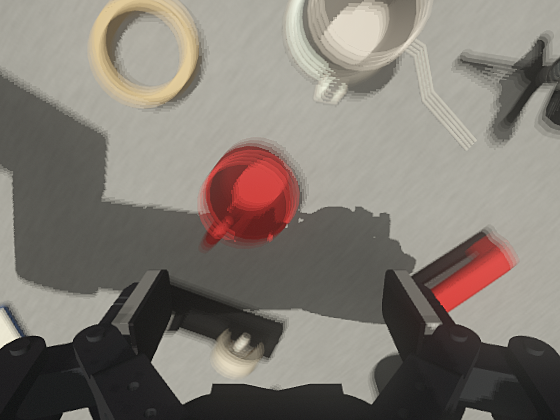

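The move was refused, probably because a row lacked "spin". The picture is also motion-blurred: red mug at (250,195), white mug at the top (365,20). I'll resend with every field.

Emit:
{"fn": "jog_arm", "kwargs": {"motion": [{"x":84,"y":78,"z":-3,"spin":0,"fingers":-1},{"x":84,"y":78,"z":-3,"spin":0,"fingers":-1},{"x":84,"y":78,"z":-3,"spin":0,"fingers":-1},{"x":84,"y":78,"z":-3,"spin":0,"fingers":-1}]}}

```text
clock: 1.8
eef_pos: [0.5984, -0.0122, 0.2197]
tool_rot: [0.706, 0.708, -0.001, -0.0]
ft_force: [0.6, 0.7, -0.1]
grip_width: 0.0855
grasp_force: 0.0
```

Run:
```python
from h import *
go(.60,-.01,.22,90)
w=grab('wrist','w2.png'); o,d=ray(w,[[280,210]]); print(o,d)
np.savez('w2.npz',**w)
print(proj(w,[[.58,.0286,.112],[.745,-.011,.126],[.58,.0286,.02]]))
```

```text
tcp [ 0.5984 -0.0122  0.2197] yaw 90.11 tilt 0.09 w 0.0855 F 0.0 [ 0.6  0.7 -0.1] t 1.8
shift [ 2.2  1.6 -0.3] spin 0.1 j [-0.02  0.44  0.33  1.47 -0.    1.55]
[0.59799598 0.06665327 0.39234601] [[ 0.00863905 -0.32355024 -0.94644366]]
[[253.05875295 137.54521541]
 [469.51136034 193.45784754]
 [258.7860229  124.95080231]]
```

View pics/w2.png

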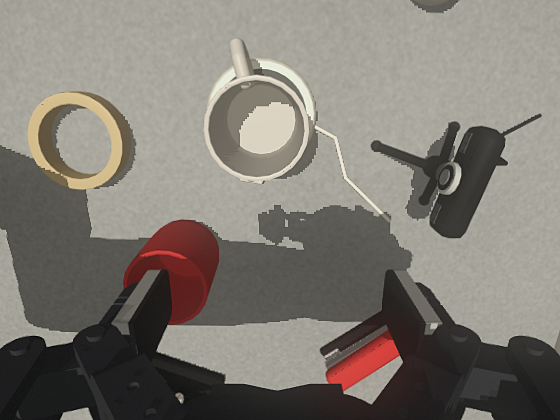

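Sharp view: the mug rim is centred near (257,129), the lens ring is at about (447,179), the bar's top face runs from (485,127) to (450,235), and the handle base is at (237,42).

Run:
```python
from h import *
w=dict(np.load('w2.npz'))
p=lambda n,uv,z: print(n,onz(w,[uv],z)[0].round(4))
p('rimC',(257.5,129),.112)
for q in ((204,129),(311,127),(257,181)): p('rim',q,.112)
p('handle',(237,42),.09)
p('lens',(448,179),.110)
p('lens',(444,177),.110)
# ring: light pixels near the lens
g=cv2.cvtColor(w['pixels'],cv2.COLOR_RGB2GRAY)
y,x=np.nonzero(g[155:205,435:465]>185); print('ring',x.min()+435,x.max()+435,y.min()+155,y.max()+155,len(x))
# bar: dark blob's min area rect after opening
m=(g<70).astype(np.uint8); m[:100]=0; m[250:]=0; m[:,:380]=0
m=cv2.morphologyEx(m,cv2.MORPH_OPEN,np.ones((19,19)))
ct=max(cv2.findContours(m,0,1)[0],key=cv2.contourArea); r=cv2.minAreaRect(ct); b=cv2.boxPoints(r); print(r); P=onz(w,b,.115); print(b,P.round(4))
```

```text
rimC [0.5834 0.035  0.112 ]
rim [0.5432 0.0351 0.112 ]
rim [0.6236 0.0365 0.112 ]
rim [ 0.5825 -0.0053  0.112 ]
handle [0.5675 0.0985 0.09  ]
lens [ 0.7342 -0.0037  0.11  ]
lens [ 0.7307 -0.0021  0.11  ]
ring 438 460 167 193 118
((468.6319885253906, 182.32156372070312), (38.66474151611328, 118.03925323486328), 25.866357803344727)
[[425.48776 226.99405]
 [476.98514 120.78067]
 [511.7762  137.64908]
 [460.27884 243.86246]] [[ 0.7188 -0.0427  0.115 ]
 [ 0.7481  0.0426  0.115 ]
 [ 0.7778  0.0304  0.115 ]
 [ 0.7503 -0.0578  0.115 ]]
```

Emit:
{"fn": "jog_arm", "kwargs": {"motion": [{"x":45,"y":-55,"z":20,"spin":0,"fingers":-1},{"x":45,"y":-55,"z":50,"spin":0,"fingers":-1},{"x":45,"y":-55,"z":50,"spin":0,"fingers":-1},{"x":45,"y":-55,"z":50,"spin":0,"fingers":-1}]}}

```text
clock: 2.35
eef_pos: [0.5449, 0.0319, 0.1719]
tool_rot: [0.707, 0.707, 0.001, 0.001]
ft_force: [-0.6, -0.6, 0.7]
grip_width: 0.0856
grasp_force: 0.0
```

Run:
```python
from h import *
go(.5453,.035,.078,90)
w=grab('wrist'); np.savez('w3.npz',**w)
g=cv2.cvtColor(w['pixels'],cv2.COLOR_RGB2GRAY)
c0=proj(w,[[.5833+.04*np.cos(a),.035+.04*np.sin(a),.112] for a in np.arange(0,6.28,.2)])
v=w['pixels'][:,:,::-1].copy()
for q in c0: cv2.circle(v,tuple(int(k) for k in q),2,(0,0,255),-1)
for q in proj(w,[[.7345,-.004,.11]]): cv2.circle(v,tuple(int(k) for k in q),2,(0,0,255),-1)
cv2.imwrite('pics/w3.png',v)
```

```text
tcp [0.5449 0.0319 0.1719] yaw 89.99 tilt 0.14 w 0.0856 F 0.0 [-0.6 -0.6  0.7] t 2.35
shift [ 3.1  0.2 93.9] spin -0.0 j [ 0.06  0.34  0.07  1.29 -0.    1.63]
```

View pics/w3.png

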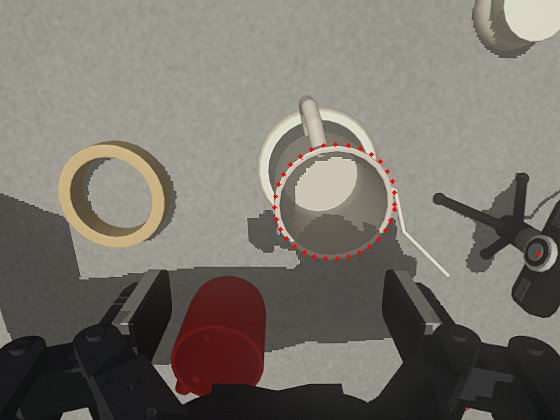

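The red overlay sits on the rim and the predicted lens point hits the lens ring, so the estimates hold. Descending now.

Emit:
{"fn": "jog_arm", "kwargs": {"motion": [{"x":3,"y":0,"z":50,"spin":0,"fingers":-1},{"x":3,"y":0,"z":94,"spin":0,"fingers":-1},{"x":3,"y":0,"z":94,"spin":0,"fingers":-1},{"x":3,"y":0,"z":94,"spin":0,"fingers":1},{"x":3,"y":0,"z":94,"spin":0,"fingers":1},{"x":3,"y":0,"z":94,"spin":0,"fingers":1},{"x":3,"y":0,"z":94,"spin":0,"fingers":1},{"x":3,"y":0,"z":94,"spin":0,"fingers":1}]}}

```text
clock: 3.4
eef_pos: [0.5446, 0.0359, 0.0771]
tool_rot: [0.707, 0.708, 0.0, 0.001]
ft_force: [0.4, -1.6, 2.5]
grip_width: 0.0022
grasp_force: 58.7
```

Emit:
{"fn": "jog_arm", "kwargs": {"motion": [{"x":0,"y":0,"z":-15,"spin":0,"fingers":1},{"x":0,"y":0,"z":-40,"spin":0,"fingers":1},{"x":0,"y":0,"z":-70,"spin":0,"fingers":1},{"x":0,"y":0,"z":-80,"spin":0,"fingers":1},{"x":0,"y":0,"z":-80,"spin":0,"fingers":1}]}}

```text
clock: 4.03
eef_pos: [0.5441, 0.036, 0.1567]
tool_rot: [0.707, 0.708, 0.0, 0.0]
ft_force: [-0.4, -0.1, -2.4]
grip_width: 0.002
grasp_force: 58.7
```

Run:
```python
from h import *
# coaster refined with side view; mug goal = coaster centre, mug offset from TCP = +.038 x
s=grab('side')
hsv=cv2.cvtColor(s['pixels'],cv2.COLOR_RGB2HSV)
m=((hsv[...,0]>5)&(hsv[...,0]<18)&(hsv[...,1]>90)).astype(np.uint8)
m[:130]=0;m[165:]=0;m[:,:230]=0;m[:,290:]=0
e=cv2.fitEllipse(max(cv2.findContours(m,0,1)[0],key=len)); print(e,onz(s,[e[0]],.006))
go(.514-.0385,.302,.17,90)
w=grab('wrist'); v=np.hstack([w['pixels'],s['pixels']])[:,:,::-1]
cv2.imwrite('pics/lift.png',cv2.resize(v,(800,300)))
```

```text
((252.66490173339844, 151.18324279785156), (11.118788719177246, 22.27998161315918), 123.02413940429688) [[0.49310416 0.2836196  0.006     ]]
tcp [0.5434 0.036  0.1557] yaw 90.09 tilt 0.07 w 0.0018 F 58.8 [ 0.5 -0.  -3.3] t 4.075
shift [266.1 -67.5 -14.2] spin 0.1 j [0.07 0.35 0.04 1.26 0.   1.64]
```

View pics/lift.png

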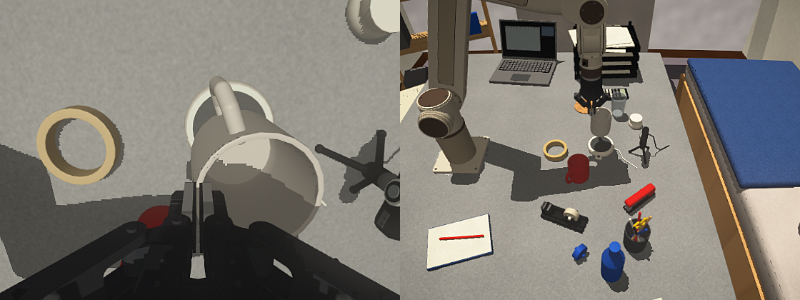

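The mug hangs from its rim, clear of the warmer, and the wrist force of about 3 N matches its weight. Carrying it to the coaster.

Emit:
{"fn": "jog_arm", "kwargs": {"motion": [{"x":30,"y":-8,"z":-5,"spin":0,"fingers":1},{"x":80,"y":-20,"z":-5,"spin":0,"fingers":1},{"x":130,"y":-33,"z":-5,"spin":0,"fingers":1},{"x":180,"y":-46,"z":-5,"spin":0,"fingers":1},{"x":230,"y":-59,"z":-5,"spin":0,"fingers":1},{"x":260,"y":-66,"z":10,"spin":0,"fingers":1},{"x":267,"y":-68,"z":40,"spin":0,"fingers":1},{"x":267,"y":-68,"z":60,"spin":0,"fingers":1}]}}

```text
clock: 5.12
eef_pos: [0.4733, 0.303, 0.0932]
tool_rot: [0.706, 0.708, -0.002, -0.001]
ft_force: [0.2, -0.2, -1.9]
grip_width: 0.002
grasp_force: 59.1
```

Run:
```python
from h import *
go(.4755,.303,.0645,90)
w=grab('wrist','w5.png'); 
for n,P in (('coaster',[[.5141+.055*np.cos(a),.3018+.055*np.sin(a),.006] for a in np.arange(0,6.28,.3)]),):
    v=w['pixels'][:,:,::-1].copy()
    for q in proj(w,P): cv2.circle(v,tuple(int(k) for k in q),2,(255,0,0),-1)
    s=readout.get_obs()['eef_pos']
    for q in proj(w,[[s[0]+.0385+.04*np.cos(a),s[1]-.001+.04*np.sin(a),s[2]+.035] for a in np.arange(0,6.28,.3)]): cv2.circle(v,tuple(int(k) for k in q),2,(0,0,255),-1)
    cv2.imwrite('pics/w5.png',v)
```

```text
tcp [0.4733 0.303  0.0932] yaw 90.21 tilt 0.28 w 0.002 F 59.1 [ 0.2 -0.2 -1.9] t 5.125
shift [ 0.1  2.4 28.6] spin 0.2 j [ 0.57  0.43 -0.01  1.13  0.    2.14]
```

View pics/w5.png

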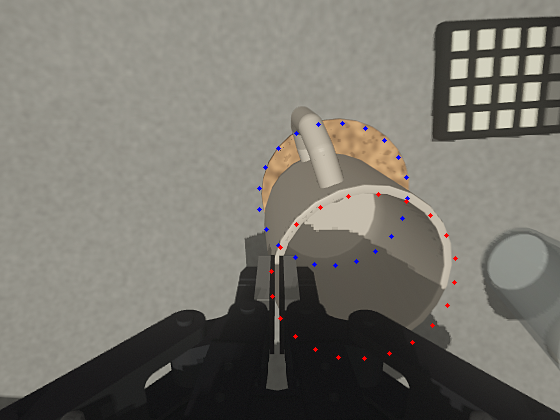

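Emit:
{"fn": "jog_arm", "kwargs": {"motion": [{"x":-2,"y":3,"z":12,"spin":0,"fingers":1},{"x":-2,"y":3,"z":22,"spin":0,"fingers":1},{"x":-2,"y":3,"z":22,"spin":0,"fingers":1},{"x":-2,"y":3,"z":22,"spin":0,"fingers":1}]}}

```text
clock: 5.68
eef_pos: [0.479, 0.301, 0.0749]
tool_rot: [0.707, 0.708, 0.001, 0.0]
ft_force: [0.6, 0.0, -2.7]
grip_width: 0.0022
grasp_force: 58.8
```

Emit:
{"fn": "jog_arm", "kwargs": {"motion": [{"x":0,"y":-2,"z":6,"spin":0,"fingers":1},{"x":0,"y":-2,"z":11,"spin":0,"fingers":1},{"x":0,"y":-2,"z":11,"spin":0,"fingers":1},{"x":0,"y":-2,"z":11,"spin":0,"fingers":1}]}}

```text
clock: 6.18
eef_pos: [0.4765, 0.301, 0.0635]
tool_rot: [0.707, 0.708, 0.0, -0.0]
ft_force: [-1.1, -0.1, 0.1]
grip_width: 0.0021
grasp_force: 58.8
```

Emit:
{"fn": "jog_arm", "kwargs": {"motion": [{"x":0,"y":0,"z":1,"spin":0,"fingers":-0.3},{"x":0,"y":0,"z":1,"spin":0,"fingers":-0.3},{"x":0,"y":0,"z":1,"spin":0,"fingers":-0.3},{"x":0,"y":0,"z":1,"spin":0,"fingers":-0.3},{"x":0,"y":0,"z":-40,"spin":0,"fingers":-0.3},{"x":0,"y":0,"z":-90,"spin":0,"fingers":-0.3},{"x":0,"y":0,"z":-130,"spin":0,"fingers":-0.3},{"x":0,"y":0,"z":-130,"spin":0,"fingers":-0.3}]}}

```text
clock: 7.18
eef_pos: [0.4788, 0.3023, 0.1977]
tool_rot: [0.707, 0.708, 0.004, 0.001]
ft_force: [-0.6, -0.1, -0.2]
grip_width: 0.0554
grasp_force: 0.0
```

Run:
```python
from h import *
go(.4718,-.308,.15,68)
w=grab('wrist'); t=grab('top'); np.savez('t2.npz',**t)
v=w['pixels'][:,:,::-1].copy()
c=(.514,.302)
for r,z,col in ((.055,.006,(255,0,0)),(.04,.098,(0,0,255))):
    for q in proj(w,[[c[0]+r*np.cos(a),c[1]+r*np.sin(a),z] for a in np.arange(0,6.28,.3)]): cv2.circle(v,tuple(int(k) for k in q),2,col,-1)
tz=cv2.resize(t['pixels'][125:285,110:390,::-1],(735,420),interpolation=cv2.INTER_CUBIC)
cv2.imwrite('pics/w6.png',cv2.resize(np.hstack([v,tz]),(800,260),interpolation=cv2.INTER_AREA))
```

```text
tcp [0.4788 0.3023 0.1977] yaw 90.09 tilt 0.5 w 0.0554 F 0.0 [-0.6 -0.1 -0.2] t 7.175
shift [-610.5   -8.3   44.8] spin 22.1 j [ 0.56  0.37  0.17  1.37 -0.    2.13]
```

View pics/w6.png

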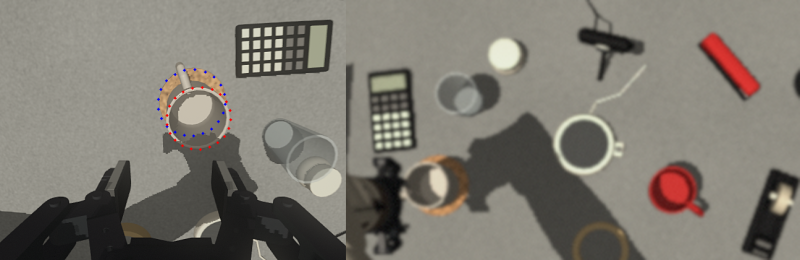

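Both views show the mug upright on the coaster, its rim within a few mm of the predicted circle, and the view in front of the webcam free. On to the dispenser, measuring by code from here because the picture budget is spent.

Emit:
{"fn": "jog_arm", "kwargs": {"motion": [{"x":-610,"y":-8,"z":0,"spin":22,"fingers":-1},{"x":-610,"y":-8,"z":0,"spin":22,"fingers":-1},{"x":-610,"y":-8,"z":0,"spin":22,"fingers":-1},{"x":-610,"y":-8,"z":0,"spin":22,"fingers":-1},{"x":-610,"y":-8,"z":0,"spin":22,"fingers":-1},{"x":-610,"y":-8,"z":0,"spin":22,"fingers":-1},{"x":-610,"y":-8,"z":0,"spin":22,"fingers":-1},{"x":-610,"y":-8,"z":0,"spin":22,"fingers":-1}]}}

```text
clock: 8.28
eef_pos: [0.4694, -0.2006, 0.1915]
tool_rot: [0.829, 0.56, -0.001, -0.001]
ft_force: [1.2, -0.5, 0.2]
grip_width: 0.0858
grasp_force: 0.0
```

```bash
python3 -c "
from h import *
go(.4718,-.308,.2,68)"
```

```text
tcp [ 0.4694 -0.2006  0.1915] yaw 68.09 tilt 0.18 w 0.0858 F 0.0 [ 1.2 -0.5  0.2] t 8.275
shift [-98.7  42.3  -8.6] spin 0.1 j [-0.4   0.27  0.02  1.32  0.    1.55]
```

Emit:
{"fn": "jog_arm", "kwargs": {"motion": [{"x":-99,"y":42,"z":-8,"spin":0,"fingers":-1},{"x":-99,"y":42,"z":-8,"spin":0,"fingers":-1},{"x":-99,"y":42,"z":-8,"spin":0,"fingers":-1},{"x":-99,"y":42,"z":-8,"spin":0,"fingers":-1},{"x":-99,"y":42,"z":-8,"spin":0,"fingers":-1}]}}

```text
clock: 8.9
eef_pos: [0.4725, -0.305, 0.2007]
tool_rot: [0.828, 0.561, -0.0, -0.001]
ft_force: [0.2, 0.6, -0.0]
grip_width: 0.0856
grasp_force: 0.0
```

Run:
```python
from h import *
go(.4718,-.308,.2,68)
w=grab('wrist','w7.png'); np.savez('w7.npz',**w)
px=w['pixels'].astype(int); hsv=cv2.cvtColor(w['pixels'],cv2.COLOR_RGB2HSV); g=px.sum(2)/3
print('pred',proj(w,[[.4718,-.308,.05]]), proj(w,[[.4418,-.296,0]]))
cx,cy=proj(w,[[.4718,-.308,.06]])[0].astype(int)
sub=px[cy-60:cy+60:8,cx-72:cx+72:8]
for r in sub: print(' '.join('%3d/%-3d'%(p.sum()//3,p[0]-p[2]) for p in r))
```

```text
tcp [ 0.4725 -0.305   0.2007] yaw 68.19 tilt 0.1 w 0.0856 F 0.0 [ 0.2  0.6 -0. ] t 8.9
shift [-3.   0.4  0.7] spin 0.2 j [-0.57  0.37  0.18  1.38  0.    1.38]
pred [[278.22560783 179.79024967]] [[246.72248189 167.95670064]]
177/11  174/11  177/11  174/12  171/11  175/11  179/11  171/12  175/12  182/12  175/11  176/11  176/12  177/11  173/11  169/12  179/11  173/13 
178/11  178/12  176/13  176/10  175/12  179/12  180/11  175/12  177/11  174/12  175/13  175/13  180/12  182/12  174/12  177/12  175/12  174/12 
 54/4    52/5    53/4    49/6    53/7    55/5    56/7    55/7    54/7    51/8    52/8    47/10   48/7    51/7    58/6   153/11  176/12  178/11 
 64/6    66/6    66/8    68/8    68/7    69/8    69/8    69/8    70/9    71/10   70/9    71/9    72/9    70/8    70/7    71/7   174/12  177/10 
 59/4    58/5    61/4    63/7    64/8    65/8    63/9    56/9    59/10  124/20   54/10   60/9    64/10   62/9    76/8    74/6   171/12  177/13 
 44/4    59/5    60/7    60/7    61/8    63/7    60/9    55/10   61/11  240/14  115/26   61/9    52/9    70/10   67/10   64/8   172/12  175/11 
 40/3    41/
[... 581 characters left out ...]
92/6    95/9    98/9    97/8   100/9    96/9   100/9    95/9    99/9   102/10   97/9    97/10   98/10   98/8    94/7    97/7  
 96/8    99/7    93/9    96/9    96/8    98/9    95/9    97/9    95/10   97/9   100/10   98/9    98/8   100/8    95/7    97/7    97/7    95/8  
 96/8    96/7    93/8    96/7    96/7    94/7    97/8    96/9    99/9   100/10   97/9    99/8    98/9    98/7    94/7    97/7    97/6    97/7  
 96/6    92/6    92/8    93/7    97/7    95/8    96/7   102/8    96/8    99/9    99/9   100/7    99/9    98/7    94/7    98/7    99/7    97/6  
 97/6    97/7    97/7    98/7    94/7    96/8    97/9    97/7   100/8    99/8    95/8   102/9    96/8    97/8    96/6    96/6   100/7    97/6
```

Run:
```python
from h import *
w=dict(np.load('w7.npz')); px=w['pixels'].astype(int); g=px.sum(2)/3
# roll
m=((px[...,0]-px[...,2]>18)).astype(np.uint8); m[:120]=0;m[230:]=0;m[:,:200]=0;m[:,360:]=0
m=cv2.morphologyEx(m,cv2.MORPH_OPEN,np.ones((7,7)))
ct=max(cv2.findContours(m,0,1)[0],key=cv2.contourArea); print('roll bbox',cv2.boundingRect(ct),cv2.minAreaRect(ct))
x,y,ww,hh=cv2.boundingRect(ct)
for r in range(y,y+hh,3):
    c=np.nonzero(m[r])[0]; print(r,c.min(),c.max(),end='; ')
print()
# dispenser far edge
pts=[]
for u in range(190,325,3):
    col=g[100:200,u]; k=np.nonzero(col<110)[0]
    if len(k): pts.append((u,100+k[0]))
P=onz(w,np.array(pts,float),.008); vx=cv2.fitLine(P[:,:2].astype(np.float32),cv2.DIST_HUBER,0,.01,.01).ravel(); print('edge dir',np.degrees(np.arctan2(vx[1],vx[0])),vx)
# end edge
pts=[]
for v in range(140,180,2):
    row=g[v,280:400]; k=np.nonzero(row<120)[0]; pts.append((280+k[-1],v))
P=onz(w,np.array(pts,float),.010); v2=cv2.fitLine(P[:,:2].astype(np.float32),cv2.DIST_HUBER,0,.01,.01).ravel(); print('end dir',np.degrees(np.arctan2(v2[1],v2[0])),v2)
# intersect far edge and end -> corner
A=np.array([vx[:2],-v2[:2]]).T; t=np.linalg.solve(A,v2[2:]-vx[2:]); cor=vx[2:]+t[0]*vx[:2]; print('corner',cor)
d=vx[:2]*np.sign(vx[0]); n=np.array([-d[1],d[0]]); print('roll from corner',cor-50*.001*d-.029*n)
```

```text
roll bbox (251, 163, 57, 36) ((278.8891906738281, 180.76487731933594), (56.49635314941406, 34.688297271728516), 1.3322198390960693)
163 255 261; 166 251 307; 169 251 307; 172 251 307; 175 251 307; 178 251 307; 181 251 307; 184 251 307; 187 252 307; 190 255 304; 193 265 296; 196 274 283; 
edge dir -22.50362 [ 0.92385536 -0.38274178  0.45246238 -0.2650679 ]
end dir 68.19819 [ 0.37139708  0.9284741   0.52292407 -0.3175733 ]
corner [ 0.5309241  -0.29757363]
roll from corner [ 0.4736318  -0.30522835]
```

Run:
```python
from h import *
w=dict(np.load('w7.npz')); a=np.radians(67.5); tx=np.array([np.cos(a),np.sin(a)])
P=onz(w,[[278.5,198.5]],.076)[0]; print('apex->centre',P[:2]+.0095*tx)
for c in ((.4718,-.308),(.4736,-.3052),(.473,-.306)):
    c=np.array(c); print(proj(w,[[*(c-.0095*tx),.076],[*(c+.019*tx),.05],[*(c-.019*tx),.05]]).round(1))
px=w['pixels'].astype(int); g=px.sum(2)/3
b=(g>225)&(px[...,0]-px[...,2]<25); b[:130]=0;b[215:]=0;b[:,240:]&=True
ys,xs=np.nonzero(b[:,240:320]); 
n,l,s,c=cv2.connectedComponentsWithStats(b[:,240:320].astype(np.uint8)); print([(st[4],ce+[240,0]) for st,ce in zip(s,c) if 5<st[4]<2000])
go(.473,-.306,.0313,67.5)
```

```text
apex->centre [ 0.47199719 -0.30824558]
[[278.2 198.3]
 [278.5 159. ]
 [278.  199.9]]
[[278.9 194.6]
 [279.2 155.3]
 [278.7 196.5]]
[[278.6 195.7]
 [278.9 156.4]
 [278.4 197.5]]
[(np.int32(41), array([278.41463415, 160.73170732]))]
tcp [ 0.4727 -0.3051  0.201 ] yaw 68.2 tilt 0.06 w 0.0853 F 0.0 [-0.6 -0.8 -0.1] t 8.95
shift [ -0.8   0.8 169.7] spin 0.7 j [-0.57  0.37  0.18  1.38  0.    1.38]
```

Roll centre is about (0.472, -0.308) at 50 mm height, and the apex and axle stub agree with it. Descending to straddle the roll fore and aft.

Emit:
{"fn": "jog_arm", "kwargs": {"motion": [{"x":-3,"y":0.5,"z":50,"spin":0.7,"fingers":-1},{"x":-3,"y":0.5,"z":100,"spin":0.7,"fingers":-1},{"x":-3,"y":0.5,"z":130,"spin":0.7,"fingers":-1},{"x":-3,"y":0.5,"z":130,"spin":0.7,"fingers":-1}]}}

```text
clock: 9.45
eef_pos: [0.4702, -0.3071, 0.0689]
tool_rot: [0.832, 0.555, -0.001, -0.003]
ft_force: [0.2, 0.2, 0.2]
grip_width: 0.0857
grasp_force: 0.0
```

Run:
```python
from h import *
go(.472,-.308,.027,67.5)
w=grab('wrist','w8.png'); np.savez('w8.npz',**w); px=w['pixels'].astype(int)
m=((px[...,0]-px[...,2]>18)).astype(np.uint8)
m=cv2.morphologyEx(m,cv2.MORPH_OPEN,np.ones((7,7)))
print([(cv2.boundingRect(c),cv2.contourArea(c)) for c in cv2.findContours(m,0,1)[0] if cv2.contourArea(c)>300])
a=np.radians(67.5); tx=np.array([np.cos(a),np.sin(a)]); ty=np.array([np.sin(a),-np.cos(a)]);c=np.array([.472,-.308])
print(proj(w,[[*(c-.0095*tx),.076],[*(c-.0095*tx-.026*ty),.05],[*(c-.0095*tx+.026*ty),.05],[*(c+.0095*tx-.026*ty),.05],[*(c+.0095*tx+.026*ty),.05]]).round(1))
```

```text
tcp [ 0.4702 -0.3071  0.0689] yaw 67.49 tilt 0.36 w 0.0857 F 0.0 [0.2 0.2 0.2] t 9.45
shift [-0.2  2.3 41.9] spin -0.0 j [-0.58  0.45 -0.04  1.08  0.    1.39]
[((236, 194, 96, 71), 4820.5)]
[[282.2 269.9]
 [236.  248. ]
 [327.7 248.1]
 [234.8 216.5]
 [329.1 216.6]]
```

Emit:
{"fn": "jog_arm", "kwargs": {"motion": [{"x":0,"y":1,"z":25,"spin":0,"fingers":-1},{"x":0,"y":1,"z":43,"spin":0,"fingers":-1},{"x":0,"y":1,"z":43,"spin":0,"fingers":-1},{"x":0,"y":1,"z":43,"spin":0,"fingers":-1}]}}

```text
clock: 10.0
eef_pos: [0.4745, -0.3106, 0.0304]
tool_rot: [0.832, 0.555, 0.001, 0.002]
ft_force: [-0.5, 0.4, 1.0]
grip_width: 0.0849
grasp_force: 0.0
```

Run:
```python
from h import *
go(.472,-.308,.027,67.5)
w=grab('wrist','w9.png'); px=w['pixels'].astype(int)
m=((px[...,0]-px[...,2]>18)).astype(np.uint8)
m=cv2.morphologyEx(m,cv2.MORPH_OPEN,np.ones((5,5)))
print([(cv2.boundingRect(c),cv2.contourArea(c)) for c in cv2.findContours(m,0,1)[0] if cv2.contourArea(c)>300])
a=np.radians(67.5); tx=np.array([np.cos(a),np.sin(a)]); ty=np.array([np.sin(a),-np.cos(a)]);c=np.array([.472,-.308])
print(proj(w,[[*(c-.0095*tx),.076],[*(c-.0095*tx-.026*ty),.05],[*(c-.0095*tx+.026*ty),.05],[*(c+.0095*tx-.026*ty),.05],[*(c+.0095*tx+.026*ty),.05]]).round(1))
```

```text
tcp [ 0.4745 -0.3106  0.0304] yaw 67.41 tilt 0.2 w 0.0849 F 0.0 [-0.5  0.4  1. ] t 10.0
shift [ 1.5 -3.3  3.4] spin -0.1 j [-0.58  0.5  -0.09  0.98  0.    1.39]
[((215, 211, 115, 94), 7565.5)]
[[270.9 312. ]
 [215.8 279.6]
 [327.1 279.2]
 [213.5 242.3]
 [328.8 241.9]]
```

Emit:
{"fn": "jog_arm", "kwargs": {"motion": [{"x":1,"y":-2.5,"z":3,"spin":0,"fingers":-1},{"x":1,"y":-2.5,"z":3,"spin":0,"fingers":-1},{"x":1,"y":-2.5,"z":3,"spin":0,"fingers":-1}]}}

```text
clock: 10.42
eef_pos: [0.4711, -0.3081, 0.0255]
tool_rot: [0.832, 0.555, 0.0, 0.0]
ft_force: [0.5, -0.1, -0.9]
grip_width: 0.0855
grasp_force: 0.0
```

```bash
python3 -c "
from h import *
go(.4723,-.3082,.027,67.5)"
```

```text
tcp [ 0.4711 -0.3081  0.0255] yaw 67.39 tilt 0.01 w 0.0855 F 0.0 [ 0.5 -0.1 -0.9] t 10.425
shift [ 0.4  1.1 -1.5] spin -0.1 j [-0.58  0.5  -0.1   0.97  0.    1.39]
```

Emit:
{"fn": "jog_arm", "kwargs": {"motion": [{"x":0,"y":1,"z":-1.5,"spin":0,"fingers":-1},{"x":0,"y":1,"z":-1.5,"spin":0,"fingers":1},{"x":0,"y":1,"z":-1.5,"spin":0,"fingers":1},{"x":0,"y":1,"z":-1.5,"spin":0,"fingers":1},{"x":0,"y":1,"z":-1.5,"spin":0,"fingers":1},{"x":0,"y":1,"z":-1.5,"spin":0,"fingers":1}]}}

```text
clock: 11.18
eef_pos: [0.4723, -0.3087, 0.0275]
tool_rot: [0.832, 0.555, 0.0, 0.0]
ft_force: [-1.2, 1.1, 6.5]
grip_width: 0.0434
grasp_force: 56.6
```

Run:
```python
from h import *
go(.4723,-.3082,.027,67.5)
w=grab('wrist','w10.png'); px=w['pixels'].astype(int)
m=((px[...,0]-px[...,2]>18)).astype(np.uint8)
m=cv2.morphologyEx(m,cv2.MORPH_OPEN,np.ones((5,5)))
print([(cv2.boundingRect(c),cv2.contourArea(c)) for c in cv2.findContours(m,0,1)[0] if cv2.contourArea(c)>300])
a=np.radians(67.5); tx=np.array([np.cos(a),np.sin(a)]); ty=np.array([np.sin(a),-np.cos(a)]);c=np.array([.4723,-.3082])
for z in (.05,.06): print(proj(w,[[*(c-.0095*tx),z+.026],[*(c+.0095*tx),z+.026],[*(c-.0095*tx-.026*ty),z],[*(c-.0095*tx+.026*ty),z],[*(c+.0095*tx-.026*ty),z],[*(c+.0095*tx+.026*ty),z]]).round(1).tolist())
for v in range(200,320,6):
    r=np.nonzero(m[v])[0]; print(v,(r.min(),r.max()) if len(r) else '',end=' ')
```

```text
tcp [ 0.4723 -0.3087  0.0275] yaw 67.39 tilt 0.05 w 0.0434 F 56.6 [-1.2  1.1  6.5] t 11.175
shift [ 0.4 -0.2  0.5] spin -0.1 j [-0.58  0.5  -0.1   0.98 -0.    1.39]
[((218, 215, 117, 95), 7361.0)]
[[278.5, 318.5], [278.4, 275.8], [221.7, 284.8], [334.5, 284.4], [219.5, 247.1], [336.6, 246.7]]
[[278.6, 334.7], [278.6, 289.7], [218.5, 296.5], [337.9, 296.1], [216.1, 257.1], [340.3, 256.7]]
200  206  212  218 (np.int64(268), np.int64(287)) 224 (np.int64(281), np.int64(287)) 230 (np.int64(230), np.int64(323)) 236 (np.int64(222), np.int64(331)) 242 (np.int64(218), np.int64(334)) 248 (np.int64(218), np.int64(334)) 254 (np.int64(219), np.int64(334)) 260 (np.int64(224), np.int64(329)) 266 (np.int64(224), np.int64(329)) 272 (np.int64(225), np.int64(328)) 278 (np.int64(225), np.int64(328)) 284 (np.int64(225), np.int64(328)) 290 (np.int64(226), np.int64(327)) 296 (np.int64(228), np.int64(325)) 302 (np.int64(239), np.int64(315)) 308 (np.int64(256), np.int64(296)) 314
```

Run:
```python
from h import *
w=dict(np.load('w2.npz'))
for dz in (0,.013,.025,.035,.045,.055): print(dz,proj(w,[[.5984+sx*.0425,-.0122+sy*.011,.2197+dz] for sx in (-1,1) for sy in (1,-1)]).round(0).tolist())
# current picture: find pad inner edges brightness around rows
v=cv2.imread('pics/w10.png').astype(int).sum(2)//3
for r in range(236,330,8): print(r,v[r,196:236:4].tolist(),v[r,320:360:4].tolist())
s=readout.get_obs()['eef_pos']; w=grab('wrist'); a=np.radians(67.5); tx=np.array([np.cos(a),np.sin(a)]); ty=np.array([np.sin(a),-np.cos(a)])
for dz in (0,.007,.02,.03,.04): print(dz,proj(w,[[*(s[:2]+sx*.0235*ty+sy*.011*tx),s[2]+dz] for sx in (-1,1) for sy in (1,-1)]).round(0).tolist())
```

```text
0 [[193.0, 227.0], [196.0, 266.0], [362.0, 227.0], [359.0, 266.0]]
0.013 [[187.0, 237.0], [191.0, 278.0], [368.0, 237.0], [365.0, 278.0]]
0.025 [[181.0, 247.0], [185.0, 291.0], [375.0, 248.0], [370.0, 291.0]]
0.035 [[175.0, 257.0], [179.0, 303.0], [381.0, 258.0], [376.0, 304.0]]
0.045 [[168.0, 269.0], [173.0, 317.0], [387.0, 269.0], [382.0, 317.0]]
0.055 [[161.0, 282.0], [167.0, 333.0], [395.0, 282.0], [389.0, 333.0]]
236 [37, 38, 39, 42, 43, 44, 39, 147, 145, 145] [126, 125, 125, 43, 49, 48, 48, 48, 47, 46]
244 [37, 37, 39, 41, 44, 41, 145, 146, 146, 146] [126, 125, 126, 125, 41, 46, 46, 45, 45, 46]
252 [36, 37, 40, 42, 43, 45, 201, 146, 147, 147] [126, 126, 124, 131, 44, 48, 43, 45, 45, 43]
260 [36, 36, 35, 108, 107, 124, 49, 133, 231, 228] [138, 137, 138, 51, 111, 108, 107, 35, 44, 43]
268 [41, 40, 108, 107, 108, 70, 49, 101, 135, 137] [139, 137, 136, 49, 45, 107, 107, 108, 43, 44]
276 [44, 98, 106, 107, 112, 48, 49, 55, 136, 137] [137, 136, 135, 48, 48, 83, 106, 105, 110, 46]
284 [63, 107, 106, 108, 41, 44, 47, 36, 136, 138] [136, 133, 106, 49, 44, 45, 110, 106, 106, 96]
292 [106, 105, 106, 73, 45, 46, 44, 40, 136, 138] [135, 134, 65, 47, 45, 45, 40, 106, 105, 105]
300 [106, 105, 110, 40, 40, 44, 45, 44, 118, 113] [118, 114, 42, 46, 45, 45, 44, 89, 105, 105]
308 [38, 128, 121, 47, 42, 42, 42, 45, 114, 116] [116, 116, 107, 45, 44, 42, 48, 84, 125, 34]
316 [40, 42, 40, 47, 37, 40, 41, 119, 111, 115] [115, 116, 117, 40, 42, 42, 48, 45, 44, 44]
324 [39, 41, 37, 44, 38, 39, 33, 107, 108, 112] [112, 112, 108, 96, 41, 39, 46, 41, 45, 42]
0 [[231.0, 226.0], [233.0, 266.0], [325.0, 226.0], [323.0, 266.0]]
0.007 [[230.0, 232.0], [231.0, 272.0], [327.0, 231.0], [325.0, 272.0]]
0.02 [[226.0, 243.0], [228.0, 286.0], [331.0, 242.0], [329.0, 285.0]]
0.03 [[223.0, 252.0], [226.0, 297.0], [334.0, 252.0], [332.0, 297.0]]
0.04 [[220.0, 263.0], [223.0, 310.0], [338.0, 263.0], [335.0, 310.0]]
```

Run:
```python
from h import *
w=grab('wrist'); K,D=w['K'],w['dist']
# tool-frame camera pose now, reused for the w5 picture
s=readout.get_obs(); M=R.from_quat(s['tool_rot']).as_matrix(); Rc=cv2.Rodrigues(w['rvec'])[0]
Rt=Rc@M; tt=Rc@s['eef_pos']+np.ravel(w['tvec'])
pt=lambda P: cv2.projectPoints(np.array(P,float),cv2.Rodrigues(Rt)[0],tt,np.array(K),np.array(D))[0].reshape(-1,2).round(0).tolist()
print('camera in tool',-Rt.T@tt)
for d in (0,.01,.02,.03,.04): print(d,'shut',pt([[.011,-.002,-d],[.011,-.0165,-d]]),'45',pt([[.011,-.0227,-d],[.011,-.037,-d]]),'open',pt([[.011,-.0425,-d],[.011,-.057,-d]]))
v=cv2.imread('pics/w5.png').sum(2)//3
for r in range(226,306,6): print(r,v[r,230:330:5].tolist())
```

```text
camera in tool [ 0.07850529 -0.00079872 -0.17266362]
0 shut [[274.0, 226.0], [245.0, 226.0]] 45 [[233.0, 226.0], [204.0, 226.0]] open [[194.0, 226.0], [165.0, 226.0]]
0.01 shut [[274.0, 234.0], [244.0, 234.0]] 45 [[231.0, 234.0], [201.0, 234.0]] open [[189.0, 234.0], [159.0, 234.0]]
0.02 shut [[274.0, 242.0], [242.0, 242.0]] 45 [[228.0, 242.0], [196.0, 242.0]] open [[184.0, 242.0], [152.0, 242.0]]
0.03 shut [[274.0, 252.0], [240.0, 252.0]] 45 [[225.0, 252.0], [191.0, 252.0]] open [[179.0, 252.0], [145.0, 252.0]]
0.04 shut [[274.0, 263.0], [237.0, 263.0]] 45 [[222.0, 263.0], [186.0, 263.0]] open [[172.0, 263.0], [137.0, 262.0]]
226 [142, 148, 147, 143, 136, 142, 147, 99, 112, 115, 116, 115, 167, 168, 112, 103, 98, 185, 184, 184]
232 [141, 148, 142, 144, 146, 145, 134, 97, 110, 114, 116, 107, 186, 157, 102, 102, 102, 100, 102, 102]
238 [145, 144, 144, 94, 78, 81, 81, 80, 111, 113, 113, 188, 182, 101, 102, 101, 102, 102, 102, 103]
244 [141, 146, 142, 75, 77, 81, 80, 79, 111, 112, 195, 180, 101, 100, 101, 102, 101, 101, 100, 103]
250 [141, 140, 142, 107, 78, 79, 79, 77, 79, 99, 186, 156, 86, 95, 99, 100, 100, 100, 100, 100]
256 [149, 141, 141, 140, 78, 78, 98, 98, 85, 200, 15, 95, 98, 85, 87, 87, 96, 101, 101, 102]
262 [148, 149, 148, 155, 80, 75, 93, 93, 64, 205, 31, 94, 91, 94, 83, 84, 85, 86, 86, 88]
268 [141, 143, 144, 40, 43, 43, 92, 92, 47, 107, 34, 93, 92, 94, 37, 36, 82, 84, 83, 85]
274 [143, 145, 60, 43, 44, 38, 92, 91, 31, 105, 33, 93, 91, 92, 36, 33, 34, 84, 82, 83]
280 [142, 143, 44, 48, 50, 45, 91, 92, 27, 106, 32, 93, 91, 86, 33, 34, 32, 80, 82, 80]
286 [141, 146, 42, 38, 37, 80, 90, 91, 29, 106, 30, 87, 85, 79, 29, 29, 31, 27, 81, 82]
292 [144, 153, 40, 39, 36, 80, 87, 85, 28, 106, 25, 75, 70, 70, 24, 30, 28, 27, 79, 81]
298 [142, 84, 38, 34, 34, 77, 82, 83, 25, 93, 23, 74, 66, 69, 22, 30, 27, 28, 80, 80]
304 [151, 35, 37, 36, 35, 34, 33, 69, 27, 163, 24, 90, 19, 26, 27, 26, 24, 27, 29, 80]
```

Closure reads 43 mm, the force on the tool is upward, and the pads show in the image about 34 mm above the TCP height. So the pads pinch above the roll's equator. I'll reopen and go lower in small steps, watching the force.

Emit:
{"fn": "jog_arm", "kwargs": {"motion": [{"x":0,"y":0,"z":0,"spin":0,"fingers":-1},{"x":0,"y":0,"z":0,"spin":0,"fingers":-1},{"x":0,"y":0,"z":0,"spin":0,"fingers":-1},{"x":0,"y":0,"z":5,"spin":0,"fingers":-1},{"x":0,"y":0,"z":11,"spin":0,"fingers":-1},{"x":0,"y":0,"z":11,"spin":0,"fingers":-1},{"x":0,"y":0,"z":11,"spin":0,"fingers":-1}]}}

```text
clock: 12.2
eef_pos: [0.4719, -0.3084, 0.0157]
tool_rot: [0.832, 0.555, -0.0, -0.0]
ft_force: [-0.7, 0.2, 0.8]
grip_width: 0.0849
grasp_force: 0.0
```

Run:
```python
from h import *
go(.4723,-.3082,.007,67.5)
w=grab('wrist','w11.png'); px=w['pixels'].astype(int)
m=((px[...,0]-px[...,2]>18)).astype(np.uint8)
m=cv2.morphologyEx(m,cv2.MORPH_OPEN,np.ones((5,5)))
print([(cv2.boundingRect(c),cv2.contourArea(c)) for c in cv2.findContours(m,0,1)[0] if cv2.contourArea(c)>300])
a=np.radians(67.5); tx=np.array([np.cos(a),np.sin(a)]); ty=np.array([np.sin(a),-np.cos(a)]);c=np.array([.4723,-.3082])
print(proj(w,[[*(c-.0095*tx),.076],[*(c-.0095*tx-.026*ty),.05],[*(c-.0095*tx+.026*ty),.05],[*(c+.0095*tx-.026*ty),.05],[*(c+.0095*tx+.026*ty),.05]]).round(1).tolist())
```

```text
tcp [ 0.4719 -0.3084  0.0157] yaw 67.39 tilt 0.02 w 0.0849 F 0.0 [-0.7  0.2  0.8] t 12.2
shift [0.4 0.3 8.7] spin -0.1 j [-0.58  0.51 -0.11  0.95 -0.    1.39]
[((215, 225, 126, 104), 9099.5)]
[[279.6, 338.0], [218.8, 299.0], [339.4, 298.6], [216.3, 259.2], [341.9, 258.8]]
```

Emit:
{"fn": "jog_arm", "kwargs": {"motion": [{"x":0,"y":0,"z":5,"spin":0,"fingers":-1},{"x":0,"y":0,"z":10,"spin":0,"fingers":-1},{"x":0,"y":0,"z":10,"spin":0,"fingers":-1}]}}

```text
clock: 12.62
eef_pos: [0.4715, -0.3081, 0.0051]
tool_rot: [0.832, 0.555, -0.0, -0.001]
ft_force: [-0.1, -0.3, -0.2]
grip_width: 0.0851
grasp_force: 0.0
```

Emit:
{"fn": "jog_arm", "kwargs": {"motion": [{"x":0,"y":0,"z":0,"spin":0,"fingers":-0.3},{"x":0,"y":0,"z":0,"spin":0,"fingers":-0.3},{"x":0,"y":0,"z":0,"spin":0,"fingers":-0.3}]}}

```text
clock: 13.0
eef_pos: [0.4721, -0.3085, 0.006]
tool_rot: [0.832, 0.555, 0.0, 0.0]
ft_force: [0.6, 0.5, -1.2]
grip_width: 0.0557
grasp_force: 0.0
```

Emit:
{"fn": "jog_arm", "kwargs": {"motion": [{"x":0,"y":0,"z":0,"spin":0,"fingers":1},{"x":0,"y":0,"z":0,"spin":0,"fingers":1},{"x":0,"y":0,"z":0,"spin":0,"fingers":1},{"x":0,"y":0,"z":0,"spin":0,"fingers":1}]}}

```text
clock: 13.5
eef_pos: [0.4723, -0.3086, 0.0063]
tool_rot: [0.832, 0.555, 0.0, 0.0]
ft_force: [-1.2, 0.8, 5.2]
grip_width: 0.0501
grasp_force: 61.6
```

Width is now 50 mm, which is 52 mm less the same 2 mm offset seen on the mug wall. That is a grip across the full diameter. Lifting straight up.

Emit:
{"fn": "jog_arm", "kwargs": {"motion": [{"x":0,"y":0,"z":-5,"spin":0,"fingers":1},{"x":0,"y":0,"z":-15,"spin":0,"fingers":1},{"x":0,"y":0,"z":-30,"spin":0,"fingers":1},{"x":0,"y":0,"z":-60,"spin":0,"fingers":1},{"x":0,"y":0,"z":-100,"spin":0,"fingers":1},{"x":0,"y":0,"z":-140,"spin":0,"fingers":1},{"x":0,"y":0,"z":-150,"spin":0,"fingers":1},{"x":0,"y":0,"z":-150,"spin":0,"fingers":1}]}}

```text
clock: 14.5
eef_pos: [0.4723, -0.3087, 0.1566]
tool_rot: [0.832, 0.555, 0.0, 0.001]
ft_force: [-0.2, 0.1, -1.8]
grip_width: 0.0501
grasp_force: 62.5
```

```bash
cat > ht.py <<'E'
from h import *
def toolcam(w,s):
    M=R.from_quat(s['tool_rot']).as_matrix(); Rc=cv2.Rodrigues(w['rvec'])[0]
    Rt=Rc@M; tt=Rc@s['eef_pos']+np.ravel(w['tvec'])
    return lambda P: cv2.projectPoints(np.array(P,float),cv2.Rodrigues(Rt)[0],tt,np.array(w['K']),np.array(w['dist']))[0].reshape(-1,2)
E
python3 - <<'E'
from ht import *
s=readout.get_obs(); go(.58,.03,.07,162)
w=grab('wrist','w12.png'); px=w['pixels'].astype(int); f=toolcam(w,s)
m=((px[...,0]-px[...,2]>18)).astype(np.uint8); m=cv2.morphologyEx(m,cv2.MORPH_OPEN,np.ones((5,5)))
print([(cv2.boundingRect(c),cv2.contourArea(c)) for c in cv2.findContours(m,0,1)[0] if cv2.contourArea(c)>300])
for v in range(210,370,8):
    r=np.nonzero(m[v])[0]; print(v,(int(r.min()),int(r.max())) if len(r) else '',end=' ')
print()
for h in (.037,.044,.050): print(h,f([[-.0095,0,-h-.026],[.0095,0,-h-.026],[-.0095,-.026,-h],[.0095,-.026,-h],[.0095,.026,-h],[.0195,0,-h]]).round(0).tolist())
t=grab('top','t3.png'); p=grab('side','s3.png')
for c,n in ((t,'top'),(p,'side')):
    q=proj(c,[[s['eef_pos'][0],s['eef_pos'][1],s['eef_pos'][2]+.044],[.472,-.308,.05]]); print(n,q.round(0).tolist())
    P=c['pixels'].astype(int); 
    k=((P[...,0]-P[...,2]>18)&(P.sum(2)>330)).astype(np.uint8)
    for u,v in q.astype(int):
        y,x=np.nonzero(k[v-15:v+16,u-15:u+16]); print(len(x),x.mean()+u-15 if len(x) else '',y.mean()+v-15 if len(x) else '')
E
```

```text
tcp [ 0.4723 -0.3087  0.1566] yaw 67.39 tilt 0.1 w 0.0501 F 62.5 [-0.2  0.1 -1.8] t 14.5
shift [354.1 -30.9  86.4] spin -94.6 j [-0.58  0.39  0.09  1.28 -0.    1.39]
[((0, 278, 61, 113), 3197.0), ((210, 233, 134, 113), 12257.0), ((475, 0, 73, 51), 2477.5), ((154, 0, 40, 27), 728.0)]
210  218  226  234 (268, 286) 242 (240, 312) 250 (222, 330) 258 (214, 339) 266 (210, 343) 274 (211, 343) 282 (0, 342) 290 (0, 342) 298 (0, 341) 306 (0, 341) 314 (0, 340) 322 (0, 335) 330 (0, 329) 338 (0, 316) 346 (4, 54) 354 (0, 45) 362 (0, 35) 
0.037 [[279.0, 344.0], [279.0, 298.0], [217.0, 303.0], [215.0, 263.0], [342.0, 263.0], [279.0, 240.0]]
0.044 [[279.0, 357.0], [279.0, 310.0], [215.0, 313.0], [212.0, 271.0], [345.0, 271.0], [279.0, 248.0]]
0.05 [[279.0, 370.0], [279.0, 321.0], [212.0, 322.0], [209.0, 279.0], [348.0, 278.0], [279.0, 254.0]]
top [[390.0, 246.0], [378.0, 247.0]]
21 386.7142857142857 243.14285714285717
18 383.8333333333333 244.66666666666669
side [[234.0, 266.0], [238.0, 301.0]]
60 231.61666666666667 269.95
0
```

Run:
```python
from ht import *
v=cv2.imread('pics/w12.png').astype(int)
for u in (240,262,279,296,315): print(u,[(r,int(v[r,u].sum()//3),int(v[r,u,2]-v[r,u,0])) for r in range(212,372,5)])
s=readout.get_obs(); w=grab('wrist'); f=toolcam(w,s); h=.044
for th in (-10,0,10):
    t=np.radians(th); c,sn=np.cos(t),np.sin(t)
    def q(ax,y,up): return [ax*c+up*sn, y, -h-(up*c-ax*sn)]
    print(th,'near bottom,near top,far top,axle end; near/far top at y=.015;',f([q(.0095,0,-.026),q(.0095,0,.026),q(-.0095,0,.026),q(.0195,0,0),q(.0095,.015,.0212),q(-.0095,.015,.0212)]).round(0).tolist())
```

```text
240 [(212, 105, 9), (217, 107, 7), (222, 110, 9), (227, 109, 8), (232, 108, 11), (237, 107, 9), (242, 115, 19), (247, 137, 27), (252, 137, 28), (257, 138, 27), (262, 97, 48), (267, 83, 38), (272, 141, 28), (277, 119, 25), (282, 137, 28), (287, 119, 25), (292, 125, 25), (297, 135, 27), (302, 134, 28), (307, 135, 27), (312, 136, 28), (317, 135, 27), (322, 135, 27), (327, 135, 27), (332, 136, 28), (337, 135, 26), (342, 188, 11), (347, 190, 11), (352, 194, 12), (357, 189, 12), (362, 187, 12), (367, 191, 12)]
262 [(212, 105, 8), (217, 108, 10), (222, 112, 10), (227, 113, 10), (232, 110, 10), (237, 116, 14), (242, 127, 27), (247, 104, 38), (252, 86, 12), (257, 153, 22), (262, 156, 23), (267, 84, 11), (272, 84, 11), (277, 253, 5), (282, 140, 26), (287, 141, 28), (292, 130, 27), (297, 129, 27), (302, 132, 27), (307, 139, 28), (312, 139, 28), (317, 139, 28), (322, 139, 28), (327, 139, 28), (332, 139, 28), (337, 140, 26), (342, 139, 27), (347, 192, 11), (352, 189, 11), (357, 188, 11), (362, 186, 13), (367, 187, 11)]
279 [(212, 107, 9), (217, 107, 8), (222, 109, 10), (227, 110, 10), (232, 129, 
[... 1245 characters left out ...]
8), (307, 136, 27), (312, 135, 27), (317, 135, 28), (322, 135, 27), (327, 135, 26), (332, 135, 27), (337, 132, 26), (342, 190, 12), (347, 184, 12), (352, 191, 12), (357, 189, 12), (362, 191, 12), (367, 188, 12)]
-10 near bottom,near top,far top,axle end; near/far top at y=.015; [[278.0, 237.0], [279.0, 324.0], [279.0, 363.0], [279.0, 252.0], [324.0, 313.0], [320.0, 352.0]]
0 near bottom,near top,far top,axle end; near/far top at y=.015; [[278.0, 244.0], [279.0, 310.0], [279.0, 357.0], [279.0, 248.0], [324.0, 301.0], [321.0, 348.0]]
10 near bottom,near top,far top,axle end; near/far top at y=.015; [[278.0, 252.0], [279.0, 294.0], [279.0, 348.0], [279.0, 245.0], [323.0, 289.0], [322.0, 341.0]]
```

Run:
```python
from h import *
def fit(c,uv,z,n):
    P=onz(c,np.array(uv,float),z)[:,:2].astype(np.float32); l=cv2.fitLine(P,cv2.DIST_HUBER,0,.001,.001).ravel()
    r=(P-l[2:])@np.array([-l[1],l[0]]); print(n,'angle',round(float(np.degrees(np.arctan2(l[1],l[0]))%180),2),'pt',l[2:].round(4),'rms mm',round(float(r.std()*1000),2),len(uv))
w=dict(np.load('w2.npz')); g=w['pixels'].astype(int).sum(2)/3
R_=[];L=[]
for v in range(140,228,2):
    k=np.nonzero(g[v,400:540]<80)[0]+400
    # longest dark run
    runs=np.split(k,np.nonzero(np.diff(k)>1)[0]+1); r=runs[-1] if len(runs[-1])>6 else max(runs,key=len); R_.append((max(runs,key=len)[-1],v)); L.append((max(runs,key=len)[0],v))
print(R_[::6],L[::6])
fit(w,R_[2:-6],.126,'w2 back'); fit(w,R_[10:-8],.126,'w2 back mid')
fit(w,L[-14:-2],.11,'w2 front low')
t=dict(np.load('t2.npz')); g=t['pixels'].astype(float).sum(2)/3
T=[];B=[]
for u in range(256,290,1):
    col=g[138:170,u]; i=int(np.argmin(col)); lo=col[i]; bg=115; th=(lo+bg)/2
    a=i
    while a>0 and col[a]<th: a-=1
    b=i
    while b<31 and col[b]<th: b+=1
    T.append((u,138+a+(col[a]-th)/(col[a]-col[a+1]+1e-9))); B.append((u,138+b-(col[b]-th)/(col[b]-col[b-1]+1e-9)))
print([tuple(np.round(x,1)) for x in T[::3]]); print([tuple(np.round(x,1)) for x in B[::3]])
fit(t,T,.126,'top back'); fit(t,B,.11,'top front')
# three feet candidates in w2
```

```text
[(np.int64(504), 140), (np.int64(501), 152), (np.int64(506), 164), (np.int64(490), 176), (np.int64(485), 188), (np.int64(479), 200), (np.int64(474), 212), (np.int64(468), 224)] [(np.int64(469), 140), (np.int64(465), 152), (np.int64(459), 164), (np.int64(461), 176), (np.int64(457), 188), (np.int64(437), 200), (np.int64(439), 212), (np.int64(430), 224)]
w2 back angle 73.51 pt [0.7587 0.002 ] rms mm 1.96 36
w2 back mid angle 73.97 pt [ 0.7564 -0.006 ] rms mm 2.28 26
w2 front low angle 96.07 pt [ 0.7284 -0.0305] rms mm 1.73 12
[(np.float64(256.0), np.float64(142.3)), (np.float64(259.0), np.float64(142.3)), (np.float64(262.0), np.float64(142.5)), (np.float64(265.0), np.float64(143.7)), (np.float64(268.0), np.float64(144.4)), (np.float64(271.0), np.float64(145.0)), (np.float64(274.0), np.float64(145.8)), (np.float64(277.0), np.float64(146.6)), (np.float64(280.0), np.float64(147.3)), (np.float64(283.0), np.float64(148.2)), (np.float64(286.0), np.float64(149.4)), (np.float64(289.0), np.float64(149.9))]
[(np.float64(256.0), np.float64(150.6)), (np.float64(259.0), np.float64(151.4)), (np.float64(262.0), np.float64(152.1)), (np.float64(265.0), np.float64(151.3)), (np.float64(268.0), np.float64(151.5)), (np.float64(271.0), np.float64(152.8)), (np.float64(274.0), np.float64(157.1)), (np.float64(277.0), np.float64(156.5)), (np.float64(280.0), np.float64(157.2)), (np.float64(283.0), np.float64(156.6)), (np.float64(286.0), np.float64(156.3)), (np.float64(289.0), np.float64(157.8))]
top back angle 73.83 pt [ 0.7538 -0.0185] rms mm 0.9 34
top front angle 75.64 pt [ 0.73   -0.0287] rms mm 3.31 34
```

Run:
```python
from ht import *
w=dict(np.load('w2.npz')); ax=np.array([.7345,-.004])+.018*np.array([.960,-.281])
for q in ((375,145),(455,126),(505,160)):
    P=onz(w,[q],.006)[0][:2]; d=P-ax; print(q,P.round(4),np.hypot(*d).round(4),np.degrees(np.arctan2(d[1],d[0])).round(1))
w3=dict(np.load('w3.npz')); g=w3['pixels'].astype(int).sum(2)/3
y,x=np.nonzero(g[235:275,522:556]>150); print('w3 bright',x.min()+522,x.max()+522,y.min()+235,y.max()+235,len(x)); print(onz(w3,[[537,254]],.11))
for q in ((438,199),(523,180)): 
    P=onz(w3,[q],.006)[0][:2]; d=P-ax; print('w3',q,P.round(4),np.hypot(*d).round(4),np.degrees(np.arctan2(d[1],d[0])).round(1))
s=dict(grab('side')); print('side lens',onz(s,[[337,187.5]],.11), proj(s,[[.7345,-.004,.11]]))
g=s['pixels'].astype(int).sum(2)//3; print(g[178:200,328:352:1].tolist()[::2])
```

```text
(375, 145) [0.7011 0.0068] 0.0531 162.6
(455, 126) [0.7842 0.0274] 0.0488 48.4
(505, 160) [ 0.8453 -0.0081] 0.0935 0.6
w3 bright 522 555 240 270 159
[[ 0.73312812 -0.00376149  0.11      ]]
w3 (438, 199) [0.7017 0.0058] 0.0523 163.4
w3 (523, 180) [0.7846 0.025 ] 0.0473 46.1
side lens [[0.73765216 0.00611071 0.11      ]] [[336.32252007 190.11375757]]
[[125, 126, 127, 126, 128, 124, 126, 121, 101, 80, 75, 75, 142, 53, 41, 34, 42, 38, 62, 86, 186, 177, 174, 174], [94, 96, 95, 94, 95, 86, 78, 74, 70, 72, 70, 77, 40, 43, 48, 47, 47, 47, 42, 28, 100, 187, 175, 168], [171, 175, 180, 176, 173, 169, 169, 173, 173, 190, 178, 44, 41, 47, 48, 49, 46, 48, 44, 32, 39, 194, 177, 176], [174, 171, 175, 175, 175, 172, 173, 172, 176, 182, 110, 38, 46, 48, 49, 47, 48, 44, 40, 25, 141, 184, 171, 168], [174, 175, 179, 178, 177, 175, 172, 179, 138, 251, 118, 40, 42, 51, 50, 48, 48, 44, 41, 47, 201, 187, 177, 175], [175, 176, 180, 173, 174, 171, 173, 136, 162, 251, 70, 41, 46, 49, 51, 48, 49, 45, 38, 45, 41, 43, 81, 150], [176, 175, 176, 173, 174, 177, 182, 132, 191, 164, 49, 43, 49, 47, 50, 49, 47, 41, 24, 191, 188, 182, 178, 119], [174, 177, 177, 176, 176, 173, 189, 82, 104, 45, 43, 47, 47, 49, 48, 50, 47, 35, 44, 192, 180, 180, 176, 176], [175, 174, 179, 176, 175, 177, 188, 133, 61, 45, 46, 50, 50, 50, 49, 47, 45, 28, 133, 187, 177, 173, 175, 182], [174, 172, 174, 174, 175, 177, 182, 179, 52, 43, 47, 50, 49, 48, 46, 46, 38, 42, 195, 183, 173, 175, 170, 174], [175, 173, 176, 177, 177, 176, 189, 109, 41, 43, 48, 48, 47, 48, 49, 46, 35, 79, 192, 180, 170, 177, 175, 178]]
```

Roll is held; its centre is 43.7 mm above the TCP and about 3.5 mm along tool x. The lens is at about (0.733, -0.004), facing 163.5°, and bar edge, front foot and ring agree on that. Going above the presentation spot at about (0.589, 0.039).

Emit:
{"fn": "jog_arm", "kwargs": {"motion": [{"x":40,"y":-2,"z":-10,"spin":-10,"fingers":1},{"x":90,"y":-5,"z":-10,"spin":-20,"fingers":1},{"x":140,"y":-8,"z":-10,"spin":-30,"fingers":1},{"x":190,"y":-11,"z":-10,"spin":-40,"fingers":1},{"x":240,"y":-14,"z":-10,"spin":-50,"fingers":1},{"x":290,"y":-17,"z":-10,"spin":-60,"fingers":1},{"x":335,"y":-20,"z":-10,"spin":-70,"fingers":1},{"x":366,"y":-22,"z":-10,"spin":-80,"fingers":1}]}}

```text
clock: 15.75
eef_pos: [0.5922, 0.04, 0.1645]
tool_rot: [0.277, 0.961, -0.0, -0.001]
ft_force: [0.2, -1.0, -0.7]
grip_width: 0.05
grasp_force: 62.6
```

```bash
python3 -c "
from h import *
go(.5924,.038,.0663,163.5)"
```

```text
tcp [0.5922 0.04   0.1645] yaw 147.82 tilt 0.12 w 0.05 F 62.6 [ 0.2 -1.  -0.7] t 15.75
shift [-1.4 -1.5 98.2] spin -15.7 j [0.07 0.45 0.2  1.33 0.   0.63]
```

Emit:
{"fn": "jog_arm", "kwargs": {"motion": [{"x":-1,"y":-1,"z":10,"spin":-8,"fingers":1},{"x":-1,"y":-1,"z":40,"spin":-15.7,"fingers":1},{"x":-1,"y":-1,"z":70,"spin":-15.7,"fingers":1},{"x":-1,"y":-1,"z":90,"spin":-15.7,"fingers":1},{"x":-1,"y":-1,"z":98,"spin":-15.7,"fingers":1},{"x":-1,"y":-1,"z":98,"spin":-15.7,"fingers":1},{"x":-1,"y":-1,"z":98,"spin":-15.7,"fingers":1}]}}

```text
clock: 16.62
eef_pos: [0.5935, 0.0365, 0.0687]
tool_rot: [0.147, 0.989, 0.0, 0.001]
ft_force: [-0.1, 0.5, -2.0]
grip_width: 0.05
grasp_force: 62.6
```

Run:
```python
from ht import *
s=readout.get_obs(); go(.5924,.038,.0663,163.5)
w=grab('wrist','w13.png'); v=w['pixels'].astype(int); f=toolcam(w,s)
m=((v[...,0]-v[...,2]>18)).astype(np.uint8); m[:200]=0; m=cv2.morphologyEx(m,cv2.MORPH_OPEN,np.ones((3,3)))
print([cv2.boundingRect(c) for c in cv2.findContours(m,0,1)[0] if cv2.contourArea(c)>2000])
print('wrist col279',[(r,int(v[r,279].sum()//3)) for r in range(225,360,4)])
a=np.radians(163.5); n=np.array([np.cos(a),np.sin(a),0]); l=np.array([-n[1],n[0],0]); L=np.array([.733,-.0037,.11]); C=L+.15*n
for nm in ('top','side'):
    c=grab(nm,nm+'4.png'); P=c['pixels'].astype(int); q=proj(c,[C,C+.026*l,C-.026*l,C+[0,0,.026],C-[0,0,.026],C+.0095*n,C-.0095*n]).round(1); print(nm,q.tolist())
    k=((P[...,0]-P[...,2]>18)&(P.sum(2)>240)).astype(np.uint8); u,y=q[0].astype(int); sub=k[y-22:y+23,u-22:u+23]
    for r in range(0,45,2): print(''.join('#' if z else '.' for z in sub[r]), end='\n')
```

```text
tcp [0.5935 0.0365 0.0687] yaw 163.09 tilt 0.1 w 0.05 F 62.6 [-0.1  0.5 -2. ] t 16.625
shift [1.5 1.1 2.4] spin -0.4 j [0.06 0.51 0.05 1.11 0.   0.36]
[(473, 298, 87, 91), (168, 200, 189, 160)]
wrist col279 [(225, 57), (229, 57), (233, 142), (237, 133), (241, 100), (245, 217), (249, 217), (253, 218), (257, 216), (261, 217), (265, 220), (269, 132), (273, 133), (277, 166), (281, 101), (285, 121), (289, 119), (293, 119), (297, 125), (301, 108), (305, 110), (309, 109), (313, 110), (317, 110), (321, 110), (325, 110), (329, 110), (333, 110), (337, 109), (341, 109), (345, 101), (349, 54), (353, 46), (357, 46)]
top [[253.0, 207.2], [262.3, 209.6], [243.8, 204.7], [252.4, 206.2], [253.7, 208.1], [252.1, 210.5], [254.0, 203.8]]
##################################...........
##################################...........
##################################...........
##################################...........
##################################...........
##################################...........
##################################...........
##################################...........
####
[... 1161 characters left out ...]
..........
.............................................
.............................................
.............................................
...........................####..............
...........................####..............
...........................#.................
.............................................
..........................#.........#........
..............###.###........................
.........#...#######.#####...##..............
......##..##.................#..##...........
....##.##......................####..........
...#..#...........................###........
..##.#.............................###.......
..#..#.............................###.......
```

Emit:
{"fn": "jog_arm", "kwargs": {"motion": [{"x":0,"y":0,"z":0,"spin":-0.3,"fingers":1},{"x":0,"y":0,"z":0,"spin":-0.3,"fingers":1},{"x":0,"y":0,"z":0,"spin":-0.3,"fingers":1}]}}

```text
clock: 17.15
eef_pos: [0.5928, 0.0365, 0.0679]
tool_rot: [0.144, 0.99, 0.0, 0.0]
ft_force: [-0.1, 0.3, -0.9]
grip_width: 0.0499
grasp_force: 62.6
```

Run:
```python
from ht import *
go(.5924,.038,.0663,163.5)
s=grab('side','s5.png'); P=s['pixels'].astype(int)
# mug on coaster: white rim check in the side view and dispenser end check vs first picture
s0=cv2.imread('pics/side0.png')[:,:,::-1].astype(int)
d=np.abs(P-s0).sum(2)
q=proj(s,[[.514,.302,.098],[.442,-.296,.02],[.733,-.0037,.11]]).round(0); print(q.tolist())
u,v=q[1].astype(int); print('dispenser region change',(d[v-25:v+30,u-40:u+40]>120).sum(), 'webcam', (d[175:215,325:360]>120).sum())
u,v=q[0].astype(int); print(P[v-20:v+40:5,u-28:u+30:4].sum(2)//3)
```

```text
tcp [0.5928 0.0365 0.0679] yaw 163.39 tilt 0.01 w 0.0499 F 62.6 [-0.1  0.3 -0.9] t 17.15
shift [0.8 1.4 1.6] spin -0.1 j [0.06 0.51 0.04 1.11 0.   0.35]
[[258.0, 126.0], [227.0, 302.0], [336.0, 190.0]]
dispenser region change 282 webcam 0
[[161 158 159 160  14  16  10  15  16  13  26  86  82  72  73]
 [159 159 158 163  36  57  59  64  64  66  65  85  68  91  89]
 [162 162 165 159 160 144  61  60  51  60  63  79  28  63  88]
 [166 161 162 163 163 210 118  80 102 202 163  89  17  29  90]
 [164 163 163 167 209  81  83  92  88  84 179  22  90  77 104]
 [164 160 164 166 140 163  85  88  84 211 127  23  32  34  39]
 [164 163 166 162 158  86  88  89  92  83 106  28  31  36  37]
 [159 160 159 157 172  85  89  90  89  86 109  26  29  80  76]
 [161 164 158 157 170  88  91  91  90  83  92  26  29  29  30]
 [166 159 158 157 168  59  89  92  89  79  76  31  32  31  30]
 [162 161 162 163 161  96  93  68  74  67  63 143  52  34  32]
 [163 158 161 159 164 161 168 159 162 165 172 160  23  35  31]]
```

Emit:
{"fn": "jog_arm", "kwargs": {"motion": [{"x":1,"y":1.5,"z":1.5,"spin":0,"fingers":1},{"x":1,"y":1.5,"z":1.5,"spin":0,"fingers":1},{"x":1,"y":1.5,"z":1.5,"spin":0,"fingers":1},{"x":1,"y":1.5,"z":1.5,"spin":0,"fingers":1}]}}

```text
clock: 17.7
eef_pos: [0.5922, 0.0382, 0.0663]
tool_rot: [0.144, 0.99, 0.0, 0.0]
ft_force: [0.2, 0.7, -0.0]
grip_width: 0.0499
grasp_force: 62.6
```

```bash
python3 -c "
from h import *
go(.5924,.038,.0663,163.5)
print(bot.job_done())"
```

```text
tcp [0.5922 0.0382 0.0663] yaw 163.39 tilt 0.0 w 0.0499 F 62.6 [ 0.2  0.7 -0. ] t 17.7
shift [-0.2 -0.1  0. ] spin -0.1 j [0.06 0.51 0.04 1.1  0.   0.35]
the job is handed in; nothing more can be done
None
```

I handed the job in at 17.7 s: the mug is upright on the coaster, and the tape roll is held by its rim about 15 cm in front of the lens at lens height, flat side facing it (measured to a few mm, tilt about 2–3°); I got no verdict back.

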